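Clamp a glass vial with a quarter-turn wing knob

TASK

Stand the loose glass vial upright on the clamp's base, between the jaw and the stop block, and let go of it. Then turn the clamp's wing knob clockwise (seen from above) until the jaw grips the vial snugly against the stop, feeling for the resistance so that the glass is not overtightened, and leave it clamped. Do not push on the steel guard plate beside the knob, and leave the other things on the desk where they are.

Things in the scene. Friction and masses are not known exactly. Their poses are not given: they have to be found in the camera images.
- vial: small round glass injection vial with crimped cap, standing free on the desk: 18.4 mm diameter, 39 mm tall (solid to touch over the lower 33 mm), 14 to 28 g. Origin: centre of its underside, z up along its axis. It is the only vial that stands alone; the others are in a rack at the back.
- clamp: bench vial clamp, fixed: white base plate 84 (x) x 180 (y) x 12 mm. Origin: centre of its underside; z up. Along y from + to -: grey housing 50 x 56 mm (centre y +30, top 42 mm above desk) with the black wing knob; jaw; pocket for the vial, open on both x sides; aluminium stop block. Jaw pad: 18 mm wide in x, 14 to 40 mm above desk, face at y -20 mm at knob 0, closing moves it to -y.
- seat (a point): on the base plate's upper face (12 mm above desk), clamp x 0, y -32.9 mm, axes as the clamp. A vial stood here clears open jaw and stop by 2 mm or more. The stop block (18 mm wide, 24 mm high, shallow upright vee facing the jaw) was set by the last user and its place is not measured: from knob 0 the jaw travels 6 to 14 mm until it bears the vial on the stop.
- knob (a joint): wing knob angle, 0 to 1.75 rad, starts at 0 to 0.15, grows clockwise from above; at 0 the wings point along clamp +y and -y. Jaw: 11 mm per rad. Free turning takes 0.20 N m of friction, which holds it where left (up to 17 N of grip). Once the vial bears, the pad yields 1 mm per 8 N and each N of grip adds 0.011 N m. 8 to 15 N is snug; under 6 N loose; over 20 N breaks glass.
- knob_top (a point): top of the wing knob, on its vertical axis (clamp x 0, y +30), 77 mm above the desk. The wings are one upright bar 52 mm long, 9 mm thick with rounded edges, 49 to 77 mm above the desk, on a hub of 25 mm diameter (44 to 54 mm).
- guard: upright steel guard plate fixed to the clamp base on the clamp's +x side of the knob; 3 mm thick, 70 mm long along clamp y (centred on the knob), top 78 mm above the desk; near face 32 mm from the knob's axis: wing tips pass it with 6 mm to spare, and at knob 0 there is 27 mm between it and the wing's face. Its origin and axes are the clamp's.
- saline_ampoule: soft plastic saline ampoule with a flat twist-off tab, standing on the desk, 18 x 21 x 61 mm, a bystander; origin at the centre of its underside
- forceps: steel forceps lying on the desk, 131 x 17 x 9 mm, a bystander; origin under its middle
- pouch_c: flat sterile pouch lying on the desk, 118 x 63 x 9 mm, a bystander; origin under its middle
Things that resemble listed ones, but are neither listed nor needed, are in the scene too. Of the things that look like the clamp, the largest one is meant.

How it is judged:
On the way, in this order (a step that is already met when the one before it is completed fails the run):
1. the vial stands upright on the clamp's base between jaw and stop, let go, not yet gripped (x of vial in the frame of seat between -0.005 and 0.005 m and y of vial in the frame of seat between -0.014 and 0.006 m and z of vial in the frame of seat between -0.003 and 0.003 m and angle between vial's own z axis and vertical below 0.12 rad and contact force between the fingers and vial below 0.1 N and contact force between clamp and vial below 3 N), for 0.2 s.
2. the jaw, closed by the knob, grips the vial with more than 6 N (contact force between clamp and vial above 6 N), for 0.2 s.
At the end, for the whole second after the job is handed in: the vial stands on the clamp's base (within 3 mm in height, upright within 0.12 rad, within 5 mm of the jaw's centre line, between jaw and stop), at rest, and the jaw's pad grips it with more than 6 N after the robot has let go (x of vial in the frame of seat between -0.005 and 0.005 m and y of vial in the frame of seat between -0.014 and 0.006 m and z of vial in the frame of seat between -0.003 and 0.003 m and angle between vial's own z axis and vertical below 0.12 rad and contact force between clamp and vial above 6 N and linear speed of vial below 0.01 m/s); the robot touches nothing.
It fails at once if the glass is overtightened: the clamp and the vial press on each other with more than 20 N (contact force between clamp and vial above 20 N).
It fails at once if the robot pushes on the guard plate with more than 6 N (contact force between any of the arm, the fingers and guard above 6 N).
It fails at once if the ampoule, forceps or pouch is moved by more than 20 mm (distance of any of saline_ampoule, forceps, pouch_c from where it was at the start of the episode above 0.02 m).
It also fails if it takes over 67 s, if anything falls off the work surface, if the arm or the gripper's body presses on something with over 40 N, if the wrist force passes 120 N, or if a joint passes its speed limit or range.

ROBOT

A 6-joint arm with a two-finger parallel gripper is mounted at the origin on a cart in front of the work surface, level with it; the furniture and walls round the work are solid. World frame = base frame: x ahead of the robot, y to its left, z up, the work surface at z = 0. Lengths are in m, angles in rad, forces in N, time in s.
With the tool pointing down it reaches from about 0.35 to 0.775 m from the base axis. Payload 7.3 kg.
Tool frame: the origin (TCP) lies on the centre line of the jaws, within the pads' length; the fingertips stand 25 mm ahead of it and the grasp point (between the pads) lies 6 mm ahead of it; z points along the fingers, y is the line along which they close (so a half turn about z gives the same grasp; the last joint's range is limited). The gripper opens to 92 mm and grips with 3 to 60 N. Pads are 19 mm wide; open, the fingers measure 130 mm over their backs; the gripper's body (75 mm by 190 mm) begins 47 mm behind the grasp point.
Start: joints at [-1.397, 0.342, 1.524, -0, 1.275, -0.146], TCP at [0.165, -0.498, 0.252] pointing down, gripper open.
Joint ranges: [-2.53, 2.53], [-0.77, 2.02], [0.04, 2.7], [-1, 4.14], [0.28, 2.66], [-3.11, 3.11]. Speed limits (rad/s): [2.57, 2.57, 3.14, 3.14, 3.14, 3.14].

INTERFACE

Orientations are given as [roll, pitch, yaw] about the fixed x, y, z axes, in that order (R = Rz(yaw) Ry(pitch) Rx(roll)).
In Python, from cell import status, read_camera, camera_info, ticket, models gives the robot as it stands.
- The arm moves only by the tool send_rows, never from a script. Its argument "plan" is a list of rows, each an object with "offset": the shift along the tool's x, y, z in mm, a list of three; "yaw": the turn about the tool's z in rad. In form: [{"offset": [dx, dy, dz], "yaw": yaw}, ...]. A call has 1 to 20 rows; each row shifts and turns the commanded pose from where the row before left it, along the tool's axes as they then stand; what a row does not reach is not made up. A row lasts 1/10 s, in which the tool goes at most 50 mm and 8.59 degrees, less where a joint would pass 70% of its speed; a pose out of reach is approached as far as the arm can. A call is refused whole if a number of a shift passes 50 or a number of a turn 0.15, either way. A call with a gripper value outside its range is refused whole. "hand" is the closure, from 0 (fully open) to 1 (shut), set as the call begins (left out, the last holds). The fingers move at their own pace and stop on an object; "squeeze" is the grip in N (left out, the last holds). Time passes only in rows, so rows that do not move let the fingers close. It gives the time, the measured TCP pose, the force, the opening and the grip force at its end, in the units of the state.
- status.observe(): the state, without advancing time (a new reading comes with each control period).
- read_camera(name): name is "scene" or "top"; returns the picture (420x560x3 uint8, red, green, blue); there is no depth.
- camera_info(name): a dict with "vfov" (degrees; the focal length in pixels is half the picture's height over the tangent of half this angle, whatever the lens; pixels are square), "cx", "cy" (the principal point, pixels), "origin" and "attitude" of the camera in the world. Camera axes: x right, y down, z forward; pixel columns grow to the right and rows downward; lengths in m; the calibration is good to about 2 mm. A picture is of the moment at which its call begins. camera_info takes no time and is no camera call.
- ticket.hand_in(): hands the job in; it is judged then, once.
Trained networks look in the newest picture that a camera, given by its name, has taken for a name from the list of things; names that differ only in an ending like _2 or _b are one class to them, and where a whole thing is asked for, a point or a joint stands for the part that bears it (a point fixed in the world has none). Each returns a list of dicts, best first, with "conf" (0 to 1); they miss things now and then, are a little off and sometimes report something else, mostly with a low value. They report only what shows in the picture. A call takes as long as a camera call. They do not tell look-alikes from the thing itself.
- models.regions_of(camera, label): "mask" (420x560 bool, what is visible of it) and "extent" ([left, top, right, bottom] in pixels, round what is visible of it).
The state is a dict: "time": time; "qpos": joint angles; "qvel": joint speeds; "joint_efforts": joint torques, N m; "tool_pos": TCP position; "tool_rot": TCP orientation; "contact_force": force on the tool from outside, world axes, zero at the start; "torque": the same for the moment, N m; "opening": finger opening in m; "grip_force": force on a finger pad.
Only numpy, scipy, OpenCV 4.12 (cv2) and the standard library are available. Lean on these libraries where they do the work, as an engineer would, in place of code of your own. Each camera call takes 0.05 s, during which the arm holds its last target. There are 200 camera calls.

## Working session

There is one attempt and no reset: what is moved stays moved. The work goes in short steps, Python scripts to look and compute and a tool call to move; the robot and the scene stay as the last step left them, time stands still between calls to the robot, and variables do not carry over. Pictures are saved under pics/ and viewed, at most 10 in all, crops included, and the job is handed in when it is done.

Besides the shell and the picture viewer there is one more tool, called after ">>>" by a JSON object that holds its "op" and its "data", one argument or row to a line. send_rows: Moves the arm, as the interface text tells. Its arguments: {"type":"object","properties":{"plan":{"type":"array"},"hand":{"type":"number"},"squeeze":{"type":"number"}},"required":["plan"]}

```bash
mkdir -p pics; python3 - <<'E'
from cell import status, read_camera, camera_info, models
import cv2
s=status.observe(); print(s)
for n in("scene","top"):
    print(camera_info(n)); im=read_camera(n); cv2.imwrite(f"pics/{n}0.png",im[:,:,::-1])
    for l in("vial","clamp","knob","guard"):
        print(n,l,[(round(r["conf"],2),r["extent"],int(r["mask"].sum())) for r in models.regions_of(n,l)])
E
```

```text
{'time': 0.0, 'qpos': array([-1.39697806e+00,  3.42728349e-01,  1.52500700e+00, -3.16277865e-08,
        1.27539000e+00, -1.46009258e-01]), 'qvel': array([ 0.00012283, -0.00116317, -0.00203151, -0.00179215, -0.00055222,
        0.00066878]), 'joint_efforts': array([ 2.09024515e-04, -4.31244421e+01, -2.44222820e+01,  7.19266268e-02,
        5.60265896e-02, -1.28948964e-04]), 'tool_pos': array([ 0.16501468, -0.498011  ,  0.25104551]), 'tool_rot': array([-3.14007626e+00, -2.22963294e-04,  3.19827363e-01]), 'contact_force': array([ 0.28164047,  0.49967964, -0.21618595]), 'torque': array([-0.04036097,  0.00334966, -0.01328258]), 'grip_force': 0.0, 'opening': 0.0919515241493708}
{'vfov': 48.372509444021276, 'cx': 266.64136205888536, 'cy': 204.31128579061735, 'origin': array([ 0.15222691, -0.85635902,  0.83013042]), 'attitude': array([-2.24002724, -0.00699495, -0.54372204])}
scene vial [(0.6, [201.1, 181.8, 245.3, 243.3], 1441), (0.5, [158.1, 172.6, 171.1, 189.4], 92)]
scene clamp [(0.7, [312.6, 187.3, 350.2, 229.2], 819), (0.62, [201.1, 182.3, 242.9, 239.0], 1403), (0.55, [276.6, 336.9, 32
[... 177 characters left out ...]
56, [334.1, 188.3, 343.9, 210.2], 104)]
{'vfov': 45.74629439438885, 'cx': 279.439619642201, 'cy': 208.9440869938707, 'origin': array([ 0.3623101 , -0.09439745,  1.44705035]), 'attitude': array([-2.93240902,  0.00491764, -1.60353888])}
top vial [(0.5, [154.7, 272.2, 156.0, 275.9], 44)]
top clamp [(0.86, [198.8, 223.3, 262.0, 264.7], 1666), (0.68, [251.7, 135.7, 299.1, 165.1], 901), (0.56, [382.5, 254.1, 431.0, 286.6], 1022)]
top knob [(0.57, [399.1, 262.6, 405.9, 271.1], 32), (0.47, [210.1, 233.0, 226.1, 246.8], 98), (0.39, [263.4, 144.6, 269.7, 148.8], 25)]
top guard [(0.58, [208.7, 225.9, 235.1, 232.5], 88), (0.48, [260.7, 132.9, 279.2, 143.7], 60), (0.47, [394.4, 252.6, 413.0, 261.1], 69)]
```

```bash
python3 - <<'E'
import cv2
a=cv2.imread("pics/top0.png");b=cv2.imread("pics/scene0.png")
cv2.imwrite("pics/topx.png",cv2.resize(a[100:360,120:460],None,fx=2.3,fy=2.3,interpolation=cv2.INTER_CUBIC))
cv2.imwrite("pics/scenex.png",cv2.resize(b,(800,600),interpolation=cv2.INTER_CUBIC))
E
```

```text
(no output)
```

View pics/topx.png

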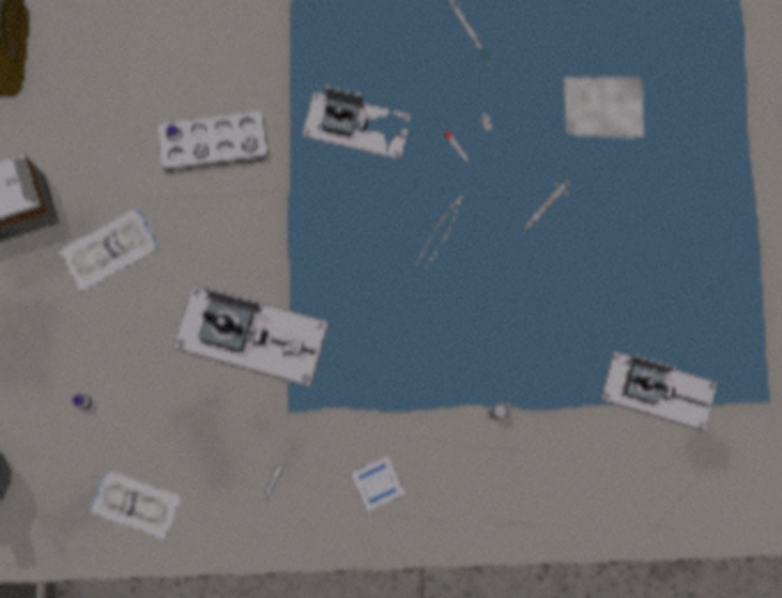

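View pics/scenex.png

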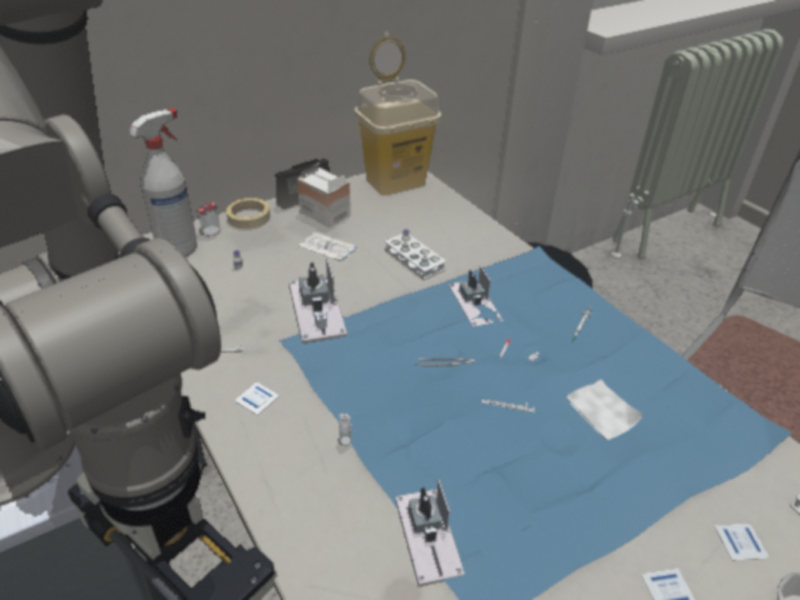

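The top view shows the large clamp at about (230,245) px, with the housing at its left end and the stop at its right. The lone vial is at about (155,274) px, and the ampoule is at (337,279) px. Next I'll zoom in on both views.

```bash
cat > h.py <<'E'
import numpy as np, cv2
from scipy.spatial.transform import Rotation as Ro
from cell import camera_info
class Cam:
    def __init__(s,n):
        c=camera_info(n); s.o=np.array(c["origin"]); s.R=Ro.from_euler("xyz",c["attitude"]).as_matrix()
        s.f=210/np.tan(np.radians(c["vfov"])/2); s.c=np.array([c["cx"],c["cy"]])
    def proj(s,p):
        q=(np.atleast_2d(p)-s.o)@s.R; return q[:,:2]/q[:,2:]*s.f+s.c
    def ray(s,px,z):
        px=np.atleast_2d(px); d=np.c_[(px-s.c)/s.f,np.ones(len(px))]@s.R.T
        return s.o+d*((z-s.o[2])/d[:,2])[:,None]
E
python3 - <<'E'
from h import *
T,S=Cam("top"),Cam("scene")
print("vial top",T.ray([155.6,274.4],.035),"scene",S.ray([166,181],.02))
c=np.array([(197,288),(327,320),(308,384),(178,349)])/2.3+[120,100]
print(T.ray(c,.012).round(4)); print("centre",T.ray(c,.012).mean(0))
a=cv2.imread("pics/top0.png");b=cv2.imread("pics/scene0.png")
A=cv2.resize(a[215:285,140:270],(780,420),interpolation=cv2.INTER_CUBIC)[:, :]
B=cv2.resize(b[165:245,150:250],(800,640)[:2],interpolation=cv2.INTER_CUBIC)
cv2.imwrite("pics/A.png",A);cv2.imwrite("pics/B.png",B[:600])
E
```

```text
vial top [[0.48505573 0.25851562 0.035     ]] scene [[0.48727628 0.26535019 0.02      ]]
[[ 0.6256  0.1203  0.012 ]
 [ 0.579  -0.0442  0.012 ]
 [ 0.499  -0.0183  0.012 ]
 [ 0.5484  0.1444  0.012 ]]
centre [0.56299751 0.05053564 0.012     ]
```

View pics/A.png

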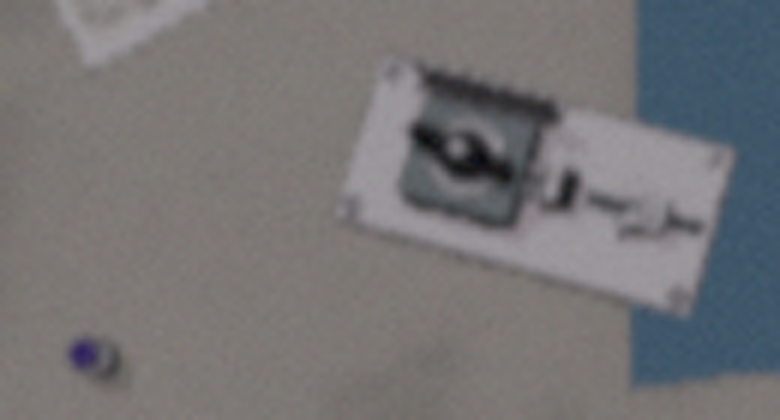

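View pics/B.png

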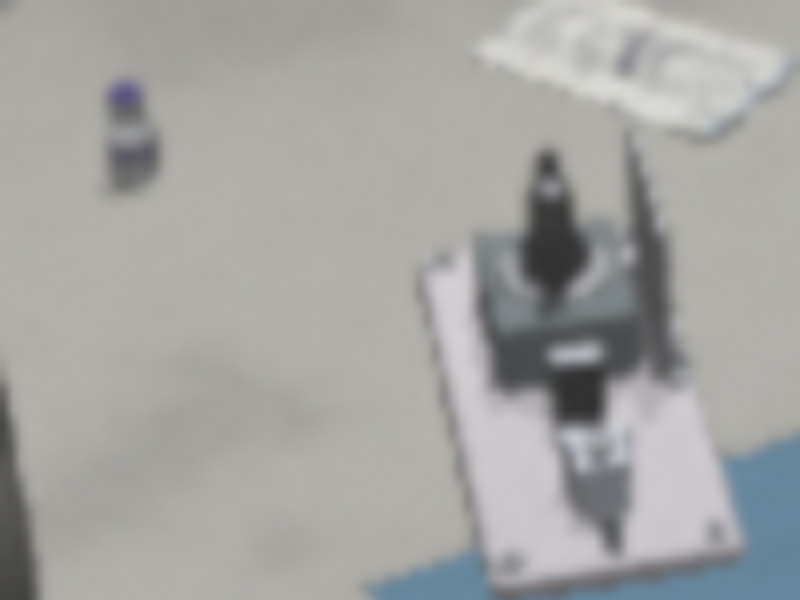

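Crop A shows the clamp corners (388,60), (735,152), (688,318) and (338,215), the wing bar from (415,132) to (512,172), and the vial cap at (85,352). Crop B shows the front corners of the base top at (497,580) and (745,545), the vial cap at (123,90), and its base near (128,185).

```bash
python3 - <<'E'
from h import *
from scipy.optimize import least_squares
T,S=Cam("top"),Cam("scene")
a=lambda p:np.array(p,float)/6+[139.6,214.6]
b=lambda p:np.array(p,float)/8+[149.6,164.6]
# local model pts
L=np.array([(42,90,12),(42,-90,12),(-42,-90,6),(-42,90,6),(0,30,77)])/1e3
pT=a([(388,60),(735,152),(688,318),(338,215),(463,152)])
LS=np.array([(-42,-90,12),(42,-90,12),(-42,90,12),(33.5,-5,78),(33.5,65,78)])/1e3
pS=b([(497,580),(745,545),(422,268),(668,238),(628,128)])
def W(L,v):
    c,s=np.cos(v[2]),np.sin(v[2]); return np.c_[v[0]+c*L[:,0]-s*L[:,1],v[1]+s*L[:,0]+c*L[:,1],L[:,2]]
for nm,f in dict(top=lambda v:(T.proj(W(L,v))-pT).ravel(),sc=lambda v:(S.proj(W(LS,v))-pS).ravel(),
  both=lambda v:np.r_[(T.proj(W(L,v))-pT).ravel(),(S.proj(W(LS,v))-pS).ravel()]).items():
    r=least_squares(f,[.563,.05,.3],loss="soft_l1"); print(nm,r.x.round(4),f(r.x).round(1))
    print(" seat",W(np.array([[0,-.0329,.012]]),r.x).round(4)," knob",W(np.array([[0,.03,.077]]),r.x).round(4))
print("vial T",T.ray(a([(85,352)]),.039),"S",S.ray(b([(123,90)]),.039),S.ray(b([(133,145)]),.018))
w=T.ray(a([(415,132),(512,172)]),.075);d=w[0]-w[1];print("wing dir",np.arctan2(d[1],d[0])-np.pi/2)
E
```

```text
top [ 0.5635  0.0523 -0.3077] [-0.4 -1.1  0.8  0.1  0.6  0.5 -0.4  0.8 -0.4 -0.5]
 seat [[0.5536 0.021  0.012 ]]  knob [[0.5726 0.0809 0.077 ]]
sc [ 0.5633  0.0514 -0.2998] [-0.3  1.1  0.6  0.4 -0.5 -1.1 -0.   0.   0.3 -1. ]
 seat [[0.5536 0.02   0.012 ]]  knob [[0.5721 0.0801 0.077 ]]
both [ 0.5635  0.0521 -0.3039] [-0.4 -1.   0.9 -0.   0.8  0.4 -0.3  1.  -0.3 -0.5 -0.5  0.9  0.4  0.3
 -0.4 -1.3 -0.1 -0.1  0.3 -1.2]
 seat [[0.5537 0.0207 0.012 ]]  knob [[0.5725 0.0807 0.077 ]]
vial T [[0.48805928 0.26274588 0.039     ]] S [[0.48654701 0.26515766 0.039     ]] [[0.48539916 0.25949462 0.018     ]]
wing dir -0.42359982225320914
```

```bash
cat >> h.py <<'E'
def tool(target):
    from cell import status
    s=status.observe(); p=np.array(s["tool_pos"]); R=Ro.from_euler("xyz",s["tool_rot"]).as_matrix()
    return (np.array(target)-p)@R*1e3, s["tool_rot"]
E
python3 - <<'E'
from h import *
S=Cam("scene"); print(S.ray(np.array([(178,252),(208,232),(238,268),(325,220)])*.7,0).round(3))
R=Ro.from_euler("xyz",[np.pi,0,1.267]).as_matrix()
p=np.array([[.165,-.498,.251],[.47,-.05,.22],[.487,.264,.15],[.487,.264,.034]])
print((np.diff(p,axis=0)@R*1e3).round(1))
E
```

```text
[[0.395 0.381 0.   ]
 [0.478 0.423 0.   ]
 [0.484 0.26  0.   ]
 [0.728 0.334 0.   ]]
[[518.7 157.   31. ]
 [304.7 -77.7  70. ]
 [  0.   -0.  116. ]]
```

>>> {"op": "send_rows", "data": {
  "plan": [
    {"offset": [0, 0, 0], "yaw": -0.135},
    {"offset": [0, 0, 0], "yaw": -0.135},
    {"offset": [0, 0, 0], "yaw": -0.135},
    {"offset": [0, 0, 0], "yaw": -0.135},
    {"offset": [0, 0, 0], "yaw": -0.135},
    {"offset": [0, 0, 0], "yaw": -0.135},
    {"offset": [0, 0, 0], "yaw": -0.137},
    {"offset": [0, 0, 0], "yaw": 0}
  ],
  "hand": 0
}}

```text
time: 1.3
tool_pos: [0.1651, -0.4984, 0.2517]
tool_rot: [-3.142, 0.0, 1.268]
contact_force: [0.1, -0.3, 0.9]
opening: 0.0918
grip_force: 0.0
```

>>> {"op": "send_rows", "data": {
  "plan": [
    {"offset": [47.2, 14.3, 2.8], "yaw": 0},
    {"offset": [47.2, 14.3, 2.8], "yaw": 0},
    {"offset": [47.2, 14.3, 2.8], "yaw": 0},
    {"offset": [47.2, 14.3, 2.8], "yaw": 0},
    {"offset": [47.2, 14.3, 2.8], "yaw": 0},
    {"offset": [47.2, 14.3, 2.8], "yaw": 0},
    {"offset": [47.2, 14.3, 2.8], "yaw": 0},
    {"offset": [47.2, 14.3, 2.8], "yaw": 0},
    {"offset": [47.2, 14.3, 2.8], "yaw": 0},
    {"offset": [47.2, 14.3, 2.8], "yaw": 0},
    {"offset": [47.2, 14.3, 2.8], "yaw": 0},
    {"offset": [43.5, -11.1, 10], "yaw": 0},
    {"offset": [43.5, -11.1, 10], "yaw": 0},
    {"offset": [43.5, -11.1, 10], "yaw": 0},
    {"offset": [43.5, -11.1, 10], "yaw": 0},
    {"offset": [43.5, -11.1, 10], "yaw": 0},
    {"offset": [43.5, -11.1, 10], "yaw": 0},
    {"offset": [43.5, -11.1, 10], "yaw": 0},
    {"offset": [0, 0, 0], "yaw": 0}
  ]
}}

```text
time: 3.2
tool_pos: [0.4866, 0.2683, 0.1494]
tool_rot: [-3.14, -0.0, 1.268]
contact_force: [-0.4, -0.0, 0.7]
opening: 0.0917
grip_force: 0.0
```

```bash
python3 - <<'E'
from h import *
from cell import read_camera
print(tool([.4873,.264,.033]))
im=read_camera("scene")[:,:,::-1]
cv2.imwrite("pics/C.png",cv2.resize(im[100:280,60:300],(800,600),interpolation=cv2.INTER_CUBIC))
E
```

```text
(array([ -3.9544443 ,   2.07807565, 116.39077451]), array([-3.14013152e+00, -4.47726136e-04,  1.26760450e+00]))
```

View pics/C.png

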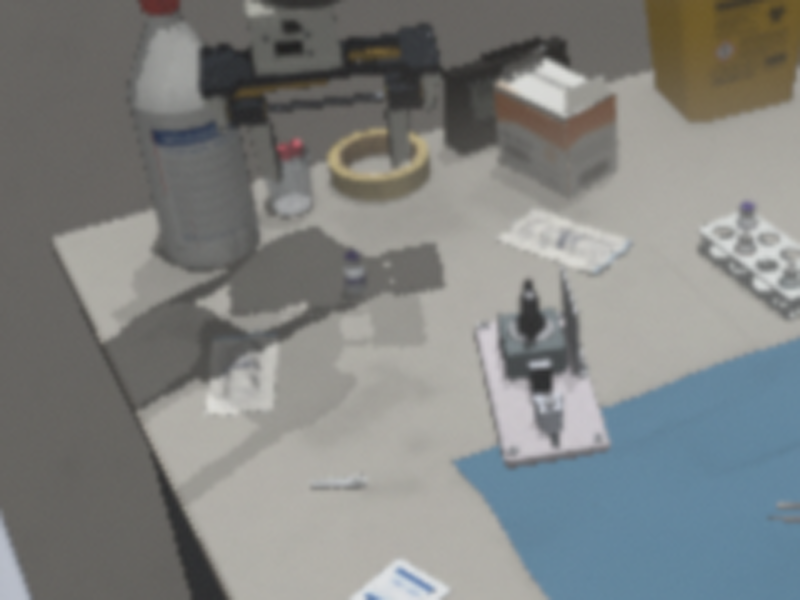

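The gripper is above the vial, which shows at crop (353,268) in the gripper's shadow, and the surroundings are clear. I'll descend in two stages.

>>> {"op": "send_rows", "data": {
  "plan": [
    {"offset": [-4, 2, 20], "yaw": 0},
    {"offset": [0, 0, 30], "yaw": 0},
    {"offset": [0, 0, 16], "yaw": 0},
    {"offset": [0, 0, 0], "yaw": 0},
    {"offset": [0, 0, 0], "yaw": 0}
  ]
}}

```text
time: 3.75
tool_pos: [0.4888, 0.2586, 0.0855]
tool_rot: [3.141, -0.0, 1.264]
contact_force: [0.8, -0.3, 0.1]
opening: 0.092
grip_force: 0.0
```

```bash
python3 - <<'E'
from h import *
print(tool([.4873,.264,.033]))
E
```

```text
(array([ 4.70683354, -3.08148449, 52.51838469]), array([ 3.14112622e+00, -5.08966222e-05,  1.26436913e+00]))
```

>>> {"op": "send_rows", "data": {
  "plan": [
    {"offset": [0, 0, 0], "yaw": 0},
    {"offset": [0, 0, 0], "yaw": 0},
    {"offset": [0, 0, 0], "yaw": 0}
  ]
}}

```text
time: 4.05
tool_pos: [0.4887, 0.2594, 0.0858]
tool_rot: [3.14, -0.001, 1.267]
contact_force: [-0.2, -0.4, -0.4]
opening: 0.0919
grip_force: 0.0
```

```bash
python3 - <<'E'
from h import *
print(tool([.4873,.264,.033]))
E
```

```text
(array([ 3.94419365, -2.79430915, 52.76352914]), array([ 3.14028682e+00, -8.62394756e-04,  1.26651746e+00]))
```

>>> {"op": "send_rows", "data": {
  "plan": [
    {"offset": [4, -3, 20], "yaw": 0},
    {"offset": [0, 0, 18], "yaw": 0},
    {"offset": [0, 0, 10], "yaw": 0},
    {"offset": [0, 0, 5], "yaw": 0},
    {"offset": [0, 0, 0], "yaw": 0},
    {"offset": [0, 0, 0], "yaw": 0},
    {"offset": [0, 0, 0], "yaw": 0}
  ]
}}

```text
time: 4.75
tool_pos: [0.4872, 0.2641, 0.0326]
tool_rot: [3.14, -0.001, 1.267]
contact_force: [-0.2, 0.1, 0.9]
opening: 0.0918
grip_force: 0.0
```

>>> {"op": "send_rows", "data": {
  "plan": [
    {"offset": [0, 0, 0], "yaw": 0},
    {"offset": [0, 0, 0], "yaw": 0},
    {"offset": [0, 0, 0], "yaw": 0},
    {"offset": [0, 0, 0], "yaw": 0},
    {"offset": [0, 0, 0], "yaw": 0},
    {"offset": [0, 0, 0], "yaw": 0},
    {"offset": [0, 0, 0], "yaw": 0},
    {"offset": [0, 0, 0], "yaw": 0}
  ],
  "hand": 1,
  "squeeze": 8
}}

```text
time: 5.55
tool_pos: [0.4866, 0.264, 0.0318]
tool_rot: [-3.142, 0.0, 1.267]
contact_force: [-0.1, 0.8, 0.5]
opening: 0.0327
grip_force: 0.0
```

>>> {"op": "send_rows", "data": {
  "plan": [
    {"offset": [0, 0, 0], "yaw": 0},
    {"offset": [0, 0, 0], "yaw": 0},
    {"offset": [0, 0, 0], "yaw": 0},
    {"offset": [0, 0, 0], "yaw": 0},
    {"offset": [0, 0, 0], "yaw": 0}
  ]
}}

```text
time: 6.05
tool_pos: [0.4866, 0.264, 0.0319]
tool_rot: [3.142, 0.0, 1.267]
contact_force: [-0.4, -0.3, 0.6]
opening: 0.0183
grip_force: 8.0
```

```bash
python3 - <<'E'
from h import *
print(tool([.5537,.0207,.14])); 
E
```

```text
(array([-212.05174787,  136.8152412 , -108.12018378]), array([3.14158763e+00, 1.09839217e-04, 1.26678709e+00]))
```

>>> {"op": "send_rows", "data": {
  "plan": [
    {"offset": [0, 0, -15], "yaw": 0},
    {"offset": [0, 0, -30], "yaw": 0},
    {"offset": [0, 0, -35], "yaw": 0},
    {"offset": [-12, 7.8, -28], "yaw": 0},
    {"offset": [-25, 16.1, 0], "yaw": 0},
    {"offset": [-30, 19.4, 0], "yaw": 0},
    {"offset": [-30, 19.4, 0], "yaw": 0},
    {"offset": [-30, 19.4, 0], "yaw": 0},
    {"offset": [-30, 19.4, 0], "yaw": 0},
    {"offset": [-25, 16, 0], "yaw": 0},
    {"offset": [-20, 12.8, 0], "yaw": 0},
    {"offset": [-10, 6.5, 0], "yaw": 0},
    {"offset": [0, 0, 0], "yaw": 0},
    {"offset": [0, 0, 0], "yaw": 0},
    {"offset": [0, 0, 0], "yaw": 0},
    {"offset": [0, 0, 0], "yaw": 0}
  ]
}}

```text
time: 7.65
tool_pos: [0.5535, 0.0219, 0.1399]
tool_rot: [-3.141, -0.0, 1.268]
contact_force: [0.3, -0.4, -0.4]
opening: 0.018
grip_force: 8.0
```

```bash
python3 - <<'E'
from h import *
from cell import read_camera,models,status
print(tool([.5537,.0207,.14])); p=np.array(status.observe()["tool_pos"])
im=read_camera("scene")[:,:,::-1]; S=Cam("scene")
print([(r["conf"],r["extent"]) for r in models.regions_of("scene","vial")])
print("proj vial bottom, top, seat",S.proj([p-[0,0,.032],p+[0,0,.007],[.5537,.0207,.012]]).round(1))
cv2.imwrite("pics/D.png",cv2.resize(im[120:255,140:320],(800,600),interpolation=cv2.INTER_CUBIC))
E
```

```text
(array([-1.06026501,  0.58793176, -0.05167801]), array([-3.14147046e+00, -5.86681209e-05,  1.26825338e+00]))
[(0.64, [216.0, 178.1, 225.3, 193.2])]
proj vial bottom, top, seat [[221.4 192.9]
 [220.6 180.5]
 [223.6 221.6]]
```

View pics/D.png

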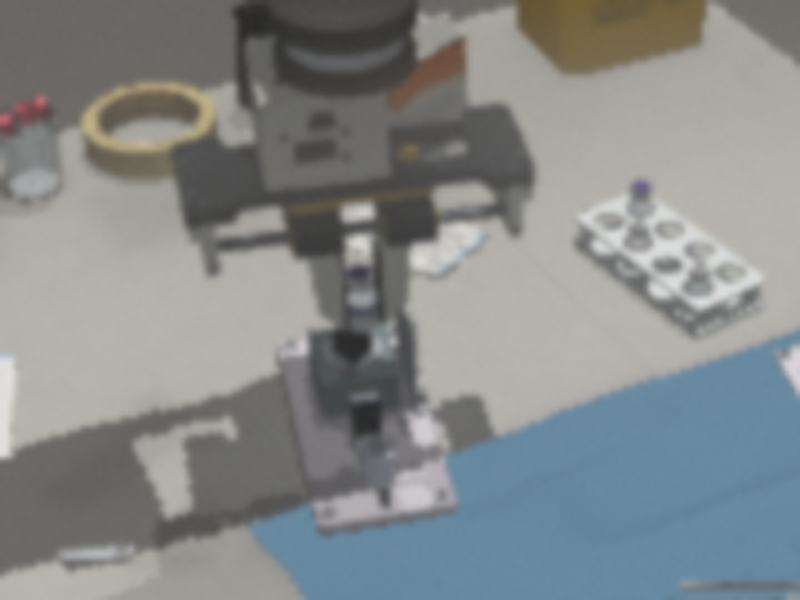

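```bash
python3 - <<'E'
from h import *
T,S=Cam("top"),Cam("scene")
def W(l,v=(.5634,.0518,-.304)):
    l=np.array(l)/1e3;c,s=np.cos(v[2]),np.sin(v[2]);return np.c_[v[0]+c*l[:,0]-s*l[:,1],v[1]+s*l[:,0]+c*l[:,1],l[:,2]]
L=[(0,-20,40),(-9,-20,40),(9,-20,40),(0,-20,14),(0,-45,24),(-9,-45,24),(9,-45,24),(0,-45,12),(0,-90,12),(0,30,77),(-25,2,42),(25,2,42)]
for l,s,t in zip(L,(S.proj(W(L))-[149.6,164.6])*8,(T.proj(W(L))-[139.6,214.6])*6):print(l,s.round(),t.round())
a=cv2.imread("pics/top0.png");b=cv2.imread("pics/scene0.png")
A=cv2.resize(a[230:265,205:265],(800,467),interpolation=cv2.INTER_LANCZOS4)
B=cv2.resize(b[195:245,200:250],(500,500),interpolation=cv2.INTER_LANCZOS4)
cv2.imwrite("pics/E.png",cv2.resize(np.hstack([cv2.resize(a[225:265,220:260],(500,500),interpolation=cv2.INTER_CUBIC),B]),(800,400)))
E
```

```text
(0, -20, 40) [581. 369.] [572. 189.]
(-9, -20, 40) [555. 372.] [567. 207.]
(9, -20, 40) [608. 365.] [578. 171.]
(0, -20, 14) [585. 428.] [577. 196.]
(0, -45, 24) [596. 452.] [625. 207.]
(-9, -45, 24) [569. 456.] [620. 225.]
(9, -45, 24) [623. 448.] [631. 189.]
(0, -45, 12) [598. 480.] [627. 210.]
(0, -90, 12) [621. 568.] [717. 235.]
(0, 30, 77) [551. 193.] [462. 149.]
(-25, 2, 42) [497. 335.] [512. 227.]
(25, 2, 42) [643. 314.] [543. 126.]
```

View pics/E.png

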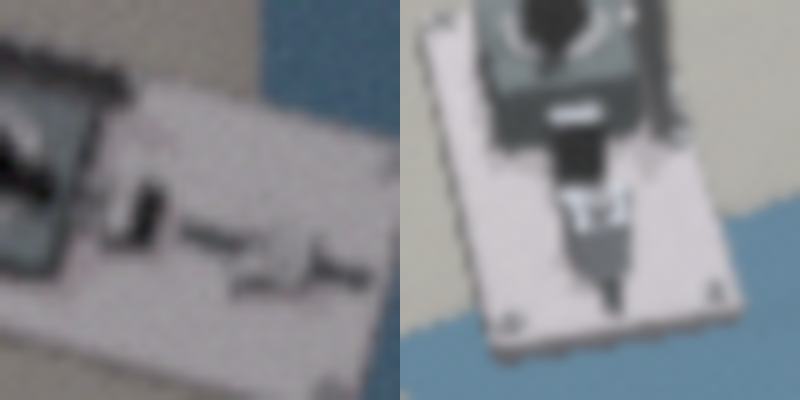

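The model's projection matches the jaw (crop B 553–606, 368–423) to about 1 mm, and the pocket looks clear of the vial on both sides. Lowering the vial now.

>>> {"op": "send_rows", "data": {
  "plan": [
    {"offset": [-1, 0.5, 15], "yaw": 0},
    {"offset": [0, 0, 25], "yaw": 0},
    {"offset": [0, 0, 20], "yaw": 0},
    {"offset": [0, 0, 12], "yaw": 0},
    {"offset": [0, 0, 8], "yaw": 0},
    {"offset": [0, 0, 4], "yaw": 0},
    {"offset": [0, 0, 0], "yaw": 0},
    {"offset": [0, 0, 0], "yaw": 0},
    {"offset": [0, 0, 0], "yaw": 0},
    {"offset": [0, 0, 0], "yaw": 0}
  ]
}}

```text
time: 8.75
tool_pos: [0.5542, 0.0196, 0.0565]
tool_rot: [3.141, -0.0, 1.267]
contact_force: [-0.7, 0.6, 0.1]
opening: 0.0176
grip_force: 8.0
```

```bash
python3 - <<'E'
from h import *
print(tool([.5536,.0205,.044]))
E
```

```text
(array([ 0.6523531 , -0.85023639, 12.47036322]), array([ 3.14050539e+00, -1.43330011e-04,  1.26674655e+00]))
```

>>> {"op": "send_rows", "data": {
  "plan": [
    {"offset": [0.5, -0.7, 4], "yaw": 0},
    {"offset": [0, 0, 3], "yaw": 0},
    {"offset": [0, 0, 3], "yaw": 0},
    {"offset": [0, 0, 1], "yaw": 0},
    {"offset": [0, 0, 0.5], "yaw": 0},
    {"offset": [0, 0, 0], "yaw": 0},
    {"offset": [0, 0, 0], "yaw": 0},
    {"offset": [0, 0, 0], "yaw": 0}
  ]
}}

```text
time: 9.55
tool_pos: [0.5534, 0.0203, 0.0445]
tool_rot: [3.141, 0.0, 1.267]
contact_force: [-0.1, 0.2, -0.3]
opening: 0.0182
grip_force: 8.0
```

>>> {"op": "send_rows", "data": {
  "plan": [
    {"offset": [0, 0, 0.5], "yaw": 0},
    {"offset": [0, 0, 0], "yaw": 0},
    {"offset": [0, 0, 0], "yaw": 0}
  ]
}}

```text
time: 9.85
tool_pos: [0.5533, 0.0204, 0.0439]
tool_rot: [3.142, 0.0, 1.267]
contact_force: [0.3, 0.4, 0.3]
opening: 0.0178
grip_force: 8.0
```

>>> {"op": "send_rows", "data": {
  "plan": [
    {"offset": [0, 0, 0.5], "yaw": 0},
    {"offset": [0, 0, 0], "yaw": 0},
    {"offset": [0, 0, 0], "yaw": 0}
  ]
}}

```text
time: 10.15
tool_pos: [0.5534, 0.0204, 0.0438]
tool_rot: [3.141, 0.0, 1.267]
contact_force: [-3.1, 0.0, 5.7]
opening: 0.0179
grip_force: 8.0
```

The vial is bearing on the base. Opening slightly to release it.

>>> {"op": "send_rows", "data": {
  "plan": [
    {"offset": [0, 0, -0.5], "yaw": 0},
    {"offset": [0, 0, 0], "yaw": 0},
    {"offset": [0, 0, 0], "yaw": 0},
    {"offset": [0, 0, 0], "yaw": 0}
  ],
  "hand": 0.7
}}

```text
time: 10.55
tool_pos: [0.5533, 0.0203, 0.0437]
tool_rot: [-3.141, 0.0, 1.267]
contact_force: [1.5, -0.1, 0.1]
opening: 0.0271
grip_force: 0.0
```

>>> {"op": "send_rows", "data": {
  "plan": [
    {"offset": [0, 0, -3], "yaw": 0},
    {"offset": [0, 0, -5], "yaw": 0},
    {"offset": [0, 0, -10], "yaw": 0},
    {"offset": [0, 0, -20], "yaw": 0},
    {"offset": [0, 0, -25], "yaw": 0},
    {"offset": [0, 0, -20], "yaw": 0},
    {"offset": [0, 0, 0], "yaw": 0},
    {"offset": [0, 0, 0], "yaw": 0},
    {"offset": [0, 0, 0], "yaw": 0}
  ]
}}

```text
time: 11.45
tool_pos: [0.5527, 0.0204, 0.1262]
tool_rot: [-3.14, 0.0, 1.267]
contact_force: [-0.1, -0.8, -0.5]
opening: 0.0277
grip_force: 0.0
```

```bash
python3 - <<'E'
from h import *
from cell import read_camera
print("knob",tool([.5723,.0806,.081]))
im=read_camera("scene")[:,:,::-1];t=read_camera("top")[:,:,::-1]
cv2.imwrite("pics/F.png",np.hstack([cv2.resize(t[225:265,205:265],(400,600),interpolation=cv2.INTER_CUBIC)*0+cv2.resize(t[215:275,215:255],(400,600),interpolation=cv2.INTER_CUBIC),cv2.resize(im[175:250,195:245],(400,600),interpolation=cv2.INTER_CUBIC)]))
S=Cam("scene");print((S.proj([[.5536,.0205,.012],[.5536,.0205,.051]])-[194.5,174.5])*8)
E
```

```text
knob (array([63.30043025,  0.73540567, 45.13033957]), array([-3.14006769e+00,  4.06732445e-04,  1.26683611e+00]))
[[232.78435141 377.24854309]
 [226.86114074 287.27164034]]
```

View pics/F.png

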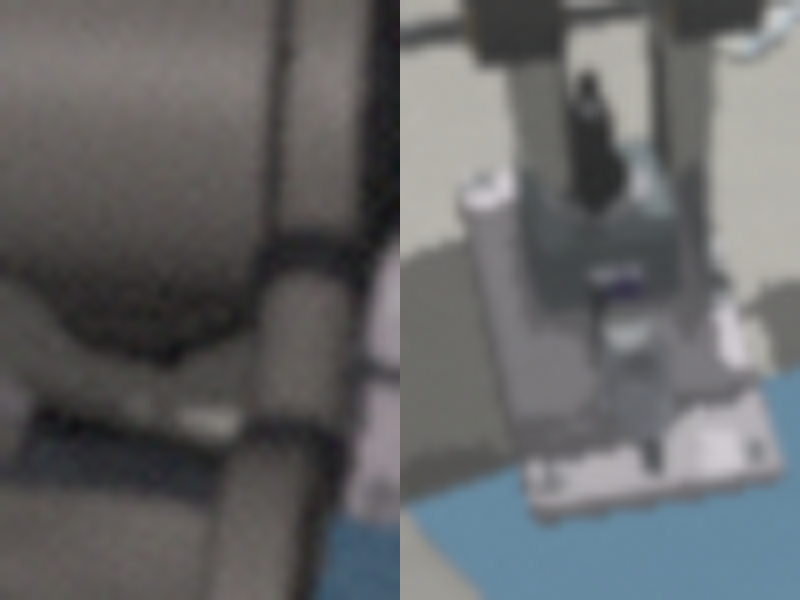

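The vial stands in the pocket, with its cap at crop (625,287) exactly where predicted. Next I'll go above the knob with the fingers narrowed.

>>> {"op": "send_rows", "data": {
  "plan": [
    {"offset": [10, 0, 0], "yaw": 0},
    {"offset": [20, 0.2, 0], "yaw": 0},
    {"offset": [20, 0, 0], "yaw": 0},
    {"offset": [10, 0, 0], "yaw": 0},
    {"offset": [3.3, 0, 0], "yaw": 0},
    {"offset": [0, 0, 0], "yaw": 0.1},
    {"offset": [0, 0, 0], "yaw": 0},
    {"offset": [0, 0, 0], "yaw": 0},
    {"offset": [0, 0, 0], "yaw": 0}
  ],
  "hand": 0.8
}}

```text
time: 12.45
tool_pos: [0.5724, 0.0803, 0.1269]
tool_rot: [-3.142, 0.0, 1.168]
contact_force: [0.8, -0.1, -0.1]
opening: 0.0183
grip_force: 0.0
```

```bash
python3 - <<'E'
from h import *
from cell import status
print("knob",tool([.5723,.0806,.082]),status.observe()["torque"])
E
```

```text
knob (array([ 0.19224973, -0.22888177, 44.88128672]), array([-3.14156352e+00,  1.78729965e-04,  1.16801307e+00])) [-0.04821843 -0.04810881  0.01352871]
```

>>> {"op": "send_rows", "data": {
  "plan": [
    {"offset": [0, -0.5, 12], "yaw": 0},
    {"offset": [0, 0, 8], "yaw": 0},
    {"offset": [0, 0, 5], "yaw": 0},
    {"offset": [0, 0, 4], "yaw": 0},
    {"offset": [0, 0, 4], "yaw": 0},
    {"offset": [0, 0, 0], "yaw": 0},
    {"offset": [0, 0, 0], "yaw": 0}
  ]
}}

```text
time: 13.15
tool_pos: [0.5721, 0.0809, 0.094]
tool_rot: [3.141, 0.0, 1.167]
contact_force: [0.5, 0.3, -0.1]
opening: 0.0183
grip_force: 0.0
```

```bash
python3 - <<'E'
from h import *
from cell import status,read_camera
print("knob",tool([.5723,.0806,.082]),status.observe()["torque"])
im=read_camera("scene")[:,:,::-1]
cv2.imwrite("pics/G.png",cv2.resize(im[150:230,185:265],(600,600),interpolation=cv2.INTER_CUBIC))
E
```

```text
knob (array([-0.2104082 ,  0.29355901, 11.95296336]), array([3.14145148e+00, 1.50834301e-05, 1.16684154e+00])) [-0.0045408 -0.0481183 -0.0599098]
```

View pics/G.png

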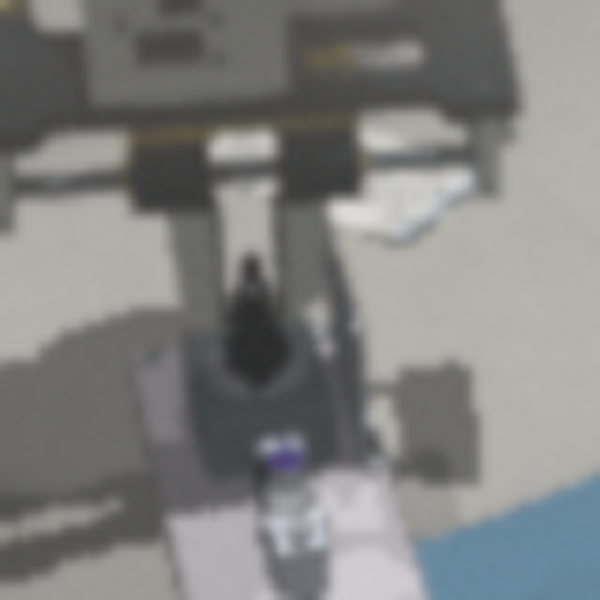

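The wing (250,300) sits centred between the fingers, and the right finger clears the guard. I'll descend 12 mm and grip.

>>> {"op": "send_rows", "data": {
  "plan": [
    {"offset": [0, 0, 4], "yaw": 0},
    {"offset": [0, 0, 4], "yaw": 0},
    {"offset": [0, 0, 2], "yaw": 0},
    {"offset": [0, 0, 2], "yaw": 0},
    {"offset": [0, 0, 0], "yaw": 0},
    {"offset": [0, 0, 0], "yaw": 0}
  ]
}}

```text
time: 13.8
tool_pos: [0.5721, 0.0809, 0.0819]
tool_rot: [3.142, 0.0, 1.167]
contact_force: [0.7, 0.9, -0.3]
opening: 0.0186
grip_force: 0.0
```

>>> {"op": "send_rows", "data": {
  "plan": [
    {"offset": [0, 0, 0], "yaw": 0},
    {"offset": [0, 0, 0], "yaw": 0},
    {"offset": [0, 0, 0], "yaw": 0},
    {"offset": [0, 0, 0], "yaw": 0},
    {"offset": [0, 0, 0], "yaw": 0},
    {"offset": [0, 0, 0], "yaw": 0}
  ],
  "hand": 1,
  "squeeze": 60
}}

```text
time: 14.4
tool_pos: [0.5723, 0.0808, 0.082]
tool_rot: [3.141, -0.0, 1.167]
contact_force: [1.9, -0.3, -0.3]
opening: 0.0146
grip_force: 60.0
```

```bash
cat > t.py <<'E'
from cell import status
import numpy as np
s=[status.observe() for _ in range(1)][0]
print(s["time"],s["torque"].round(3),s["contact_force"].round(1),s["tool_rot"].round(4),s["tool_pos"].round(4),s["opening"],s["joint_efforts"][5])
E
python3 t.py
```

```text
14.4 [-0.15  -0.366  0.045] [ 1.9 -0.3 -0.3] [ 3.1410e+00 -1.0000e-04  1.1667e+00] [0.5723 0.0808 0.082 ] 0.01461563980742277 0.019453613203950226
```

>>> {"op": "send_rows", "data": {
  "plan": [
    {"offset": [0, 0, 0], "yaw": 0},
    {"offset": [0, 0, 0], "yaw": 0},
    {"offset": [0, 0, 0], "yaw": 0},
    {"offset": [0, 0, 0], "yaw": 0}
  ]
}}

```text
time: 14.8
tool_pos: [0.5723, 0.0808, 0.082]
tool_rot: [3.141, -0.0, 1.167]
contact_force: [2.5, -1.6, 0.3]
opening: 0.0144
grip_force: 60.0
```

```bash
python3 t.py; python3 - <<'E'
from h import *
from cell import read_camera
im=read_camera("scene")[:,:,::-1]
cv2.imwrite("pics/H.png",cv2.resize(im[150:230,185:265],(600,600),interpolation=cv2.INTER_CUBIC))
E
```

```text
14.8 [-0.212 -0.482  0.028] [ 2.5 -1.6  0.3] [ 3.1409e+00 -1.0000e-04  1.1668e+00] [0.5723 0.0808 0.082 ] 0.014405823579101711 0.01612287713214755
```

View pics/H.png

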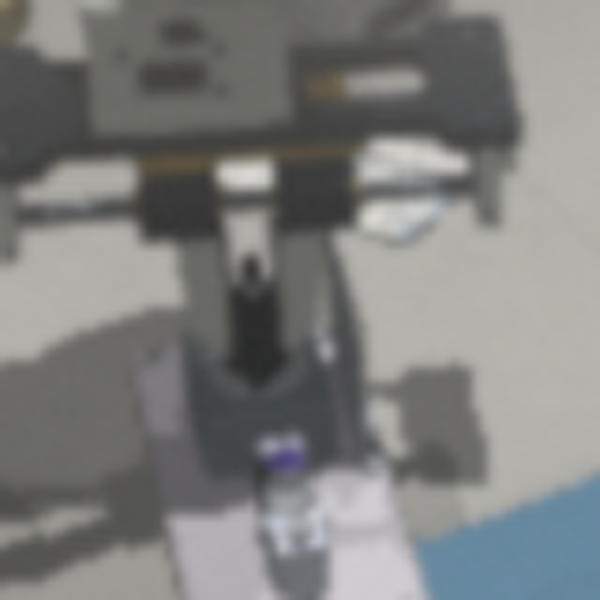

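The opening reads 14.4 mm, where the bar alone would give 9 mm. I'll turn in small steps and watch the torque and the opening.

>>> {"op": "send_rows", "data": {
  "plan": [
    {"offset": [0, 0, 0], "yaw": 0.03},
    {"offset": [0, 0, 0], "yaw": 0.03},
    {"offset": [0, 0, 0], "yaw": 0.03},
    {"offset": [0, 0, 0], "yaw": 0},
    {"offset": [0, 0, 0], "yaw": 0}
  ]
}}

```text
time: 15.35
tool_pos: [0.5721, 0.0809, 0.082]
tool_rot: [3.141, -0.0, 1.078]
contact_force: [2.1, -1.1, 0.3]
opening: 0.0144
grip_force: 60.0
```

```bash
python3 t.py
```

```text
15.35 [-0.148 -0.446  0.059] [ 2.1 -1.1  0.3] [ 3.1413e+00 -1.0000e-04  1.0776e+00] [0.5721 0.0809 0.082 ] 0.014366414085638565 0.1301396917551756
```

>>> {"op": "send_rows", "data": {
  "plan": [
    {"offset": [0, 0, 0], "yaw": 0.04},
    {"offset": [0, 0, 0], "yaw": 0.04},
    {"offset": [0, 0, 0], "yaw": 0.04}
  ]
}}

```text
time: 15.65
tool_pos: [0.572, 0.081, 0.082]
tool_rot: [-3.142, 0.0, 0.956]
contact_force: [2.2, 0.6, 0.9]
opening: 0.0143
grip_force: 60.0
```

```bash
python3 t.py; python3 - <<'E'
from h import *
from cell import read_camera
im=read_camera("scene")[:,:,::-1]
cv2.imwrite("pics/I.png",cv2.resize(im[170:230,195:255],(600,600),interpolation=cv2.INTER_CUBIC))
E
```

```text
15.65 [-0.136 -0.34   0.199] [2.2 0.6 0.9] [-3.1415e+00  1.0000e-04  9.5620e-01] [0.572 0.081 0.082] 0.014265310510520457 -0.3250221535563469
```

View pics/I.png

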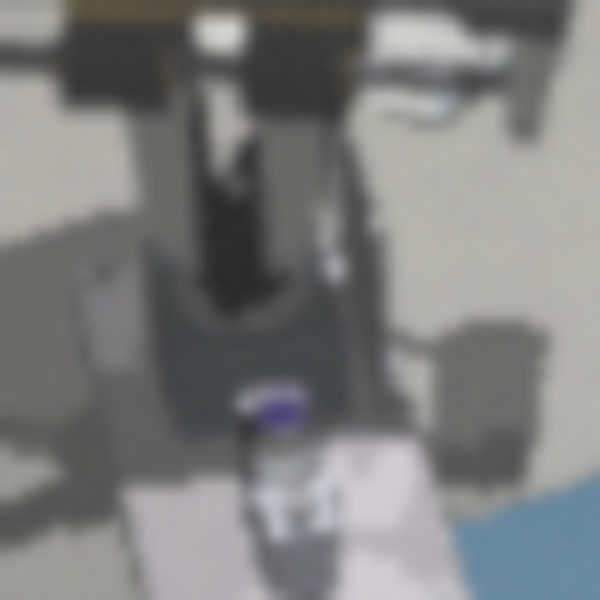

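The wing is turning with the fingers, and the torque of about 0.20 N m matches free friction. Continuing, with readings taken while moving (no more pictures; I've used up the viewing allowance).

>>> {"op": "send_rows", "data": {
  "plan": [
    {"offset": [0, 0, 0], "yaw": 0.04},
    {"offset": [0, 0, 0], "yaw": 0.04},
    {"offset": [0, 0, 0], "yaw": 0.04},
    {"offset": [0, 0, 0], "yaw": 0.03},
    {"offset": [0, 0, 0], "yaw": 0.02}
  ]
}}

```text
time: 16.2
tool_pos: [0.5718, 0.0811, 0.082]
tool_rot: [-3.141, 0.0, 0.787]
contact_force: [-0.4, 0.8, 1.7]
opening: 0.0143
grip_force: 60.0
```

```bash
python3 t.py
```

```text
16.2 [ 0.108 -0.101  0.187] [-0.4  0.8  1.7] [-3.1411e+00  2.0000e-04  7.8700e-01] [0.5718 0.0811 0.082 ] 0.014303195403233913 0.04883339395746589
```

>>> {"op": "send_rows", "data": {
  "plan": [
    {"offset": [0, 0, 0], "yaw": 0.015},
    {"offset": [0, 0, 0], "yaw": 0.015},
    {"offset": [0, 0, 0], "yaw": 0.015}
  ]
}}

```text
time: 16.5
tool_pos: [0.5718, 0.0812, 0.082]
tool_rot: [-3.141, 0.0, 0.741]
contact_force: [-1.2, 1.8, 3.2]
opening: 0.0146
grip_force: 60.0
```

```bash
python3 t.py
```

```text
16.5 [0.341 0.149 0.238] [-1.2  1.8  3.2] [-3.141e+00  2.000e-04  7.412e-01] [0.5718 0.0812 0.082 ] 0.014642648065480601 0.0017924529674928635
```

>>> {"op": "send_rows", "data": {
  "plan": [
    {"offset": [0, 0, 0], "yaw": 0.015},
    {"offset": [0, 0, 0], "yaw": 0.015}
  ]
}}

```text
time: 16.7
tool_pos: [0.5717, 0.0812, 0.0819]
tool_rot: [-3.141, 0.0, 0.711]
contact_force: [-2.2, 3.4, 4.4]
opening: 0.0148
grip_force: 60.0
```

```bash
python3 t.py
```

```text
16.7 [0.513 0.352 0.225] [-2.2  3.4  4.4] [-3.1409e+00  4.0000e-04  7.1080e-01] [0.5717 0.0812 0.0819] 0.014792024616665806 0.01022398006170988
```

>>> {"op": "send_rows", "data": {
  "plan": [
    {"offset": [0, 0, 0], "yaw": 0.015},
    {"offset": [0, 0, 0], "yaw": 0.015}
  ]
}}

```text
time: 16.9
tool_pos: [0.5717, 0.0812, 0.0819]
tool_rot: [-3.141, 0.0, 0.681]
contact_force: [-1.9, 3.7, 5.4]
opening: 0.0145
grip_force: 60.0
```

```bash
python3 t.py
```

```text
16.9 [0.696 0.513 0.229] [-1.9  3.7  5.4] [-3.1409e+00  3.0000e-04  6.8060e-01] [0.5717 0.0812 0.0819] 0.014470903384231716 0.014191725058481097
```

A lateral force is building along −tool y, which suggests the axis is offset by about half a millimetre. I'll relieve it while continuing.

>>> {"op": "send_rows", "data": {
  "plan": [
    {"offset": [0, -0.4, 0], "yaw": 0.01},
    {"offset": [0, -0.3, 0], "yaw": 0.015}
  ]
}}

```text
time: 17.1
tool_pos: [0.5716, 0.0813, 0.0819]
tool_rot: [3.141, 0.0, 0.656]
contact_force: [-0.8, 1.1, 3.3]
opening: 0.0143
grip_force: 60.0
```

```bash
python3 t.py
```

```text
17.1 [0.249 0.271 0.215] [-0.8  1.1  3.3] [3.1412e+00 1.0000e-04 6.5580e-01] [0.5716 0.0813 0.0819] 0.014344383002167917 -0.03950836951844394
```

Relieved. The torque is still at free friction, so I'll continue.

>>> {"op": "send_rows", "data": {
  "plan": [
    {"offset": [0, -0.3, 0], "yaw": 0.015},
    {"offset": [0, 0, 0], "yaw": 0.015}
  ]
}}

```text
time: 17.3
tool_pos: [0.5716, 0.0814, 0.0819]
tool_rot: [3.141, -0.0, 0.625]
contact_force: [-0.4, 1.0, 4.3]
opening: 0.0148
grip_force: 60.0
```

```bash
python3 t.py
```

```text
17.3 [0.118 0.203 0.202] [-0.4  1.   4.3] [ 3.141  -0.      0.6255] [0.5716 0.0814 0.0819] 0.014782927321699989 0.01369946199702099
```

>>> {"op": "send_rows", "data": {
  "plan": [
    {"offset": [0, -0.2, 0], "yaw": 0.015},
    {"offset": [0, 0, 0], "yaw": 0.015}
  ]
}}

```text
time: 17.5
tool_pos: [0.5715, 0.0814, 0.0819]
tool_rot: [3.141, -0.0, 0.595]
contact_force: [0.6, -1.3, 3.7]
opening: 0.0145
grip_force: 60.0
```

```bash
python3 t.py
```

```text
17.5 [-0.221  0.094  0.216] [ 0.6 -1.3  3.7] [ 3.1408e+00 -1.0000e-04  5.9550e-01] [0.5715 0.0814 0.0819] 0.014480300753503669 0.00958482502028346
```

>>> {"op": "send_rows", "data": {
  "plan": [
    {"offset": [0, -0.2, 0], "yaw": 0.015},
    {"offset": [0, 0, 0], "yaw": 0.015}
  ]
}}

```text
time: 17.7
tool_pos: [0.5715, 0.0815, 0.0819]
tool_rot: [3.141, -0.0, 0.566]
contact_force: [1.7, -2.4, 3.4]
opening: 0.0143
grip_force: 60.0
```

```bash
python3 t.py
```

```text
17.7 [-0.494 -0.05   0.205] [ 1.7 -2.4  3.4] [ 3.1406e+00 -2.0000e-04  5.6550e-01] [0.5715 0.0815 0.0819] 0.014253122590148591 0.005968074838165194
```

>>> {"op": "send_rows", "data": {
  "plan": [
    {"offset": [0, 0.2, 0], "yaw": 0.015},
    {"offset": [0, 0, 0], "yaw": 0.015}
  ]
}}

```text
time: 17.9
tool_pos: [0.5715, 0.0816, 0.082]
tool_rot: [3.141, -0.0, 0.535]
contact_force: [-0.6, -3.1, 3.4]
opening: 0.0145
grip_force: 60.0
```

```bash
python3 t.py
```

```text
17.9 [-0.496 -0.024  0.235] [-0.6 -3.1  3.4] [ 3.1411e+00 -2.0000e-04  5.3550e-01] [0.5715 0.0816 0.082 ] 0.014477552477746881 0.0003517415461828932
```

>>> {"op": "send_rows", "data": {
  "plan": [
    {"offset": [0, 0.1, 0], "yaw": 0.015},
    {"offset": [0, 0, 0], "yaw": 0.015}
  ]
}}

```text
time: 18.1
tool_pos: [0.5715, 0.0816, 0.082]
tool_rot: [3.141, -0.0, 0.506]
contact_force: [-0.1, -3.6, 3.7]
opening: 0.0146
grip_force: 60.0
```

```bash
python3 t.py
```

```text
18.1 [-0.567  0.011  0.181] [-0.1 -3.6  3.7] [ 3.1412e+00 -1.0000e-04  5.0560e-01] [0.5715 0.0816 0.082 ] 0.014615180166597115 0.0013672136992681772
```

>>> {"op": "send_rows", "data": {
  "plan": [
    {"offset": [0, 0, 0], "yaw": 0.015},
    {"offset": [0, 0, 0], "yaw": 0.015}
  ]
}}

```text
time: 18.3
tool_pos: [0.5715, 0.0817, 0.082]
tool_rot: [3.141, -0.0, 0.476]
contact_force: [0.2, -2.4, 4.7]
opening: 0.0147
grip_force: 60.0
```

```bash
python3 t.py
```

```text
18.3 [-0.566 -0.129  0.17 ] [ 0.2 -2.4  4.7] [ 3.1413e+00 -2.0000e-04  4.7560e-01] [0.5715 0.0817 0.082 ] 0.014678944771802413 0.0023707355285296217
```

>>> {"op": "send_rows", "data": {
  "plan": [
    {"offset": [0, 0.2, 0], "yaw": 0.015},
    {"offset": [0, 0, 0], "yaw": 0.015},
    {"offset": [0, 0, 0], "yaw": 0.015}
  ]
}}

```text
time: 18.6
tool_pos: [0.5714, 0.0817, 0.0819]
tool_rot: [-3.142, -0.0, 0.431]
contact_force: [0.2, -1.8, 4.5]
opening: 0.0142
grip_force: 60.0
```

```bash
python3 t.py
```

```text
18.6 [-0.31  -0.001  0.178] [ 0.2 -1.8  4.5] [-3.1415e+00 -1.0000e-04  4.3060e-01] [0.5714 0.0817 0.0819] 0.014235826805510013 0.004256062384229153
```

>>> {"op": "send_rows", "data": {
  "plan": [
    {"offset": [0, 0, 0], "yaw": 0.015},
    {"offset": [0, 0, 0], "yaw": 0.015}
  ]
}}

```text
time: 18.8
tool_pos: [0.5714, 0.0817, 0.082]
tool_rot: [-3.141, 0.0, 0.401]
contact_force: [-0.0, -2.4, 4.3]
opening: 0.0145
grip_force: 60.0
```

```bash
python3 t.py
```

```text
18.8 [-0.223  0.073  0.231] [-0.  -2.4  4.3] [-3.1414  0.      0.4006] [0.5714 0.0817 0.082 ] 0.014525302684449862 0.0055530318059027195
```

>>> {"op": "send_rows", "data": {
  "plan": [
    {"offset": [0, 0, 0], "yaw": 0.015},
    {"offset": [0, 0, 0], "yaw": 0.015}
  ]
}}

```text
time: 19.0
tool_pos: [0.5714, 0.0818, 0.0819]
tool_rot: [-3.141, 0.0, 0.371]
contact_force: [0.8, -1.1, 6.0]
opening: 0.0147
grip_force: 60.0
```

```bash
python3 t.py
```

```text
19.0 [-0.17   0.071  0.207] [ 0.8 -1.1  6. ] [-3.1413  0.      0.3706] [0.5714 0.0818 0.0819] 0.014693597259878052 0.00579981948249042
```

```bash
python3 - <<'E'
from h import *
from cell import read_camera
def cap(im):  # BGR
    i=im.astype(int); w=np.clip(np.minimum(i[...,0],i[...,0])-i[...,1]-25,0,None); 
    ys,xs=np.mgrid[:w.shape[0],:w.shape[1]]; return (w*xs).sum()/max(w.sum(),1),(w*ys).sum()/max(w.sum(),1),w.sum()
im=read_camera("scene")[:,:,::-1]; c=im[200:222,215:235]; print("now",cap(c))
for n in "GHI":
    g=cv2.imread(f"pics/{n}.png"); o,sz=((185,150),80) if n!="I" else ((195,170),60)
    g=cv2.resize(g,(sz,sz),interpolation=cv2.INTER_AREA); y0,x0=200-o[1],215-o[0]
    print(n,cap(g[y0:y0+22,x0:x0+20]))
S=Cam("scene")
print("px/mm along clamp y",S.proj([[.5536,.0205,.05],[.5536-.0003*10*.1-.0,.0205-.01,.05]]))
E
python3 t.py
```

```text
now (np.float64(8.03862660944206), np.float64(11.669527896995708), np.int64(233))
G (np.float64(7.634328358208955), np.float64(10.82089552238806), np.int64(134))
H (np.float64(7.735849056603773), np.float64(10.817610062893081), np.int64(159))
I (np.float64(7.645833333333333), np.float64(10.819444444444445), np.int64(144))
px/mm along clamp y [[222.87698966 210.70284787]
 [224.50606712 212.80662115]]
19.05 [-0.242  0.038  0.113] [-0.5 -0.5  4.7] [-3.1413  0.      0.3697] [0.5714 0.0818 0.0819] 0.014657663429214197 0.1110031153075397
```

The vial is being pushed towards the stop (its cap shifted about +0.85 px, roughly 4 mm), so the jaw is following the knob. Continuing carefully.

>>> {"op": "send_rows", "data": {
  "plan": [
    {"offset": [0, 0.1, 0], "yaw": 0.015},
    {"offset": [0, 0, 0], "yaw": 0.015}
  ]
}}

```text
time: 19.25
tool_pos: [0.5714, 0.0818, 0.0819]
tool_rot: [-3.141, 0.0, 0.341]
contact_force: [-1.1, -1.3, 5.1]
opening: 0.0141
grip_force: 60.0
```

```bash
python3 t.py
```

```text
19.25 [-0.113  0.093  0.172] [-1.1 -1.3  5.1] [-3.1411  0.      0.3406] [0.5714 0.0818 0.0819] 0.01413441659632442 -0.002400846642558463
```

>>> {"op": "send_rows", "data": {
  "plan": [
    {"offset": [0, 0, 0], "yaw": 0.015},
    {"offset": [0, 0, 0], "yaw": 0.015}
  ]
}}

```text
time: 19.45
tool_pos: [0.5714, 0.0819, 0.082]
tool_rot: [-3.141, -0.0, 0.311]
contact_force: [-1.0, -0.5, 5.6]
opening: 0.0147
grip_force: 60.0
```

```bash
python3 t.py
```

```text
19.45 [-0.099  0.141  0.191] [-1.  -0.5  5.6] [-3.1411 -0.      0.3106] [0.5714 0.0819 0.082 ] 0.014654393083326403 0.007005946972640231
```

>>> {"op": "send_rows", "data": {
  "plan": [
    {"offset": [0, 0, 0], "yaw": 0.015},
    {"offset": [0, 0, 0], "yaw": 0.015}
  ]
}}

```text
time: 19.65
tool_pos: [0.5713, 0.0819, 0.0819]
tool_rot: [-3.141, 0.0, 0.28]
contact_force: [-0.9, -0.3, 6.4]
opening: 0.0144
grip_force: 60.0
```

```bash
python3 t.py
```

```text
19.65 [-0.008  0.075  0.205] [-0.9 -0.3  6.4] [-3.141e+00  1.000e-04  2.805e-01] [0.5713 0.0819 0.0819] 0.01441644663670365 0.0073002438875846565
```

>>> {"op": "send_rows", "data": {
  "plan": [
    {"offset": [0, 0, 0], "yaw": 0.015},
    {"offset": [0, 0, 0], "yaw": 0.015}
  ]
}}

```text
time: 19.85
tool_pos: [0.5713, 0.0819, 0.0819]
tool_rot: [-3.141, 0.0, 0.251]
contact_force: [-0.7, 0.0, 5.1]
opening: 0.0145
grip_force: 60.0
```

```bash
python3 t.py
```

```text
19.85 [-0.015  0.111  0.214] [-0.7  0.   5.1] [-3.141e+00  2.000e-04  2.506e-01] [0.5713 0.0819 0.0819] 0.01446514311432409 0.007604347192682326
```

>>> {"op": "send_rows", "data": {
  "plan": [
    {"offset": [0, 0, 0], "yaw": 0.015},
    {"offset": [0, 0, 0], "yaw": 0.015}
  ]
}}

```text
time: 20.05
tool_pos: [0.5713, 0.082, 0.0819]
tool_rot: [-3.141, 0.0, 0.221]
contact_force: [-1.5, -0.3, 5.6]
opening: 0.0143
grip_force: 60.0
```

```bash
python3 t.py
```

```text
20.05 [0.026 0.101 0.167] [-1.5 -0.3  5.6] [-3.1409e+00  1.0000e-04  2.2060e-01] [0.5713 0.082  0.0819] 0.014306740832119604 0.007927307160571218
```

>>> {"op": "send_rows", "data": {
  "plan": [
    {"offset": [0, 0, 0], "yaw": 0.015},
    {"offset": [0, 0, 0], "yaw": 0.015}
  ]
}}

```text
time: 20.25
tool_pos: [0.5713, 0.082, 0.0819]
tool_rot: [-3.141, 0.0, 0.191]
contact_force: [-1.0, 0.5, 5.9]
opening: 0.0145
grip_force: 60.0
```

```bash
python3 t.py
```

```text
20.25 [0.087 0.116 0.163] [-1.   0.5  5.9] [-3.1408e+00  2.0000e-04  1.9060e-01] [0.5713 0.082  0.0819] 0.01453487736980802 0.008208186482079327
```

>>> {"op": "send_rows", "data": {
  "plan": [
    {"offset": [0, 0, 0], "yaw": 0.015},
    {"offset": [0, 0, 0], "yaw": 0.015}
  ]
}}

```text
time: 20.45
tool_pos: [0.5713, 0.0821, 0.0819]
tool_rot: [-3.141, 0.0, 0.161]
contact_force: [0.1, 0.4, 6.2]
opening: 0.0146
grip_force: 60.0
```

```bash
python3 t.py; cat > cap.py <<'E'
from h import *
from cell import read_camera
im=read_camera("scene")[:,:,::-1]; i=im[200:224,215:237].astype(int); w=np.clip(i[...,0]-i[...,1]-25,0,None)
ys,xs=np.mgrid[:w.shape[0],:w.shape[1]]; print("cap",(w*xs).sum()/w.sum(),(w*ys).sum()/w.sum(),w.sum())
E
python3 cap.py
```

```text
20.45 [0.089 0.145 0.206] [0.1 0.4 6.2] [-3.1408e+00  2.0000e-04  1.6060e-01] [0.5713 0.0821 0.0819] 0.014592292951751944 0.0197279651183635
cap 8.5 12.0 6
```

>>> {"op": "send_rows", "data": {
  "plan": [
    {"offset": [0, 0, 0], "yaw": 0.015},
    {"offset": [0, 0, 0], "yaw": 0.015}
  ]
}}

```text
time: 20.7
tool_pos: [0.5713, 0.0821, 0.0819]
tool_rot: [-3.141, 0.0, 0.131]
contact_force: [-0.6, 0.8, 6.2]
opening: 0.0149
grip_force: 60.0
```

```bash
python3 t.py
```

```text
20.7 [0.151 0.095 0.274] [-0.6  0.8  6.2] [-3.1407e+00  2.0000e-04  1.3060e-01] [0.5713 0.0821 0.0819] 0.014928183077507817 0.0317883538082242
```

>>> {"op": "send_rows", "data": {
  "plan": [
    {"offset": [0, 0, 0], "yaw": 0.015},
    {"offset": [0, 0, 0], "yaw": 0.015}
  ]
}}

```text
time: 20.9
tool_pos: [0.5713, 0.0822, 0.082]
tool_rot: [-3.141, 0.0, 0.101]
contact_force: [-1.0, 0.9, 6.4]
opening: 0.0145
grip_force: 60.0
```

```bash
python3 t.py
```

```text
20.9 [0.153 0.124 0.28 ] [-1.   0.9  6.4] [-3.1407e+00  2.0000e-04  1.0070e-01] [0.5713 0.0822 0.082 ] 0.014549497109287712 0.059844155330210924
```

Resistance is now building: 0.20 → 0.28 N m, which is about 6–7 N of grip. Going on in smaller steps.

>>> {"op": "send_rows", "data": {
  "plan": [
    {"offset": [0, 0, 0], "yaw": 0.01},
    {"offset": [0, 0, 0], "yaw": 0.01}
  ]
}}

```text
time: 21.1
tool_pos: [0.5712, 0.0822, 0.0819]
tool_rot: [-3.141, 0.0, 0.081]
contact_force: [-0.4, 2.3, 5.3]
opening: 0.0146
grip_force: 60.0
```

```bash
python3 t.py
```

```text
21.1 [0.183 0.147 0.276] [-0.4  2.3  5.3] [-3.1406e+00  3.0000e-04  8.0900e-02] [0.5712 0.0822 0.0819] 0.014631380836024473 0.1428162306547165
```

>>> {"op": "send_rows", "data": {
  "plan": [
    {"offset": [0, 0, 0], "yaw": 0.01},
    {"offset": [0, 0, 0], "yaw": 0.01}
  ]
}}

```text
time: 21.3
tool_pos: [0.5713, 0.0823, 0.0819]
tool_rot: [-3.141, 0.0, 0.061]
contact_force: [-1.0, 1.0, 4.9]
opening: 0.0145
grip_force: 60.0
```

```bash
python3 t.py
```

```text
21.3 [0.225 0.162 0.267] [-1.   1.   4.9] [-3.1406e+00  3.0000e-04  6.1000e-02] [0.5713 0.0823 0.0819] 0.014521339140347478 0.15400070697069168
```

>>> {"op": "send_rows", "data": {
  "plan": [
    {"offset": [0, 0, 0], "yaw": 0.01},
    {"offset": [0, 0, 0], "yaw": 0.01}
  ]
}}

```text
time: 21.5
tool_pos: [0.5713, 0.0823, 0.0819]
tool_rot: [-3.141, 0.0, 0.041]
contact_force: [-1.0, 1.8, 4.6]
opening: 0.0145
grip_force: 60.0
```

```bash
python3 t.py; python3 - <<'E'
from cell import status,read_camera
for _ in range(4):
    read_camera("scene"); print(status.observe()["torque"].round(3))
E
```

```text
21.5 [0.281 0.1   0.278] [-1.   1.8  4.6] [-3.1406e+00  3.0000e-04  4.1000e-02] [0.5713 0.0823 0.0819] 0.014522252278559702 0.16877752728760242
[0.22  0.137 0.177]
[0.241 0.123 0.239]
[0.249 0.101 0.171]
[0.267 0.166 0.207]
```

>>> {"op": "send_rows", "data": {
  "plan": [
    {"offset": [0, 0, 0], "yaw": 0.01},
    {"offset": [0, 0, 0], "yaw": 0.01}
  ]
}}

```text
time: 21.9
tool_pos: [0.5712, 0.0823, 0.0819]
tool_rot: [-3.141, 0.0, 0.021]
contact_force: [-0.9, 0.5, 5.1]
opening: 0.0143
grip_force: 60.0
```

```bash
python3 t.py; python3 - <<'E'
from cell import status,read_camera
import numpy as np
v=[]
for _ in range(8):
    read_camera("scene"); v.append(status.observe()["torque"][2])
print(np.mean(v),np.round(v,3))
E
```

```text
21.9 [0.271 0.123 0.267] [-0.9  0.5  5.1] [-3.1406e+00  3.0000e-04  2.1100e-02] [0.5712 0.0823 0.0819] 0.01434589234089977 0.17719678580760956
0.22335566587740235 [0.235 0.248 0.158 0.203 0.215 0.248 0.243 0.236]
```

The moving torque has levelled off, so the fingers may be slipping on the knob. I'll measure the wing's angle numerically from the image.

```bash
cat > wing.py <<'E'
from h import *
S=Cam("scene")
K=np.array([.5723,.0808])
def score(im,th,r0=13):
    g=cv2.GaussianBlur(im,(3,3),0).max(2).astype(float) if False else im.max(2).astype(float)
    m=np.zeros(g.shape,np.float32)
    for sg in (1,-1):
        a=-.304+np.pi/2-th; d=np.array([np.cos(a),np.sin(a)]);n=np.array([-d[1],d[0]])
        P=[np.r_[K+sg*r*d+w*n,z] for r in(r0/1e3,.026) for w in(-.0045,.0045) for z in(.056,.077)]
        h=cv2.convexHull(((S.proj(P)+.5)*16*8-64).astype(np.int32))
        big=np.zeros((g.shape[0]*8,g.shape[1]*8),np.uint8); cv2.fillConvexPoly(big,h,255,shift=4)
        m+=cv2.resize(big,(g.shape[1],g.shape[0]),interpolation=cv2.INTER_AREA)/255
    m=np.clip(m,0,1); return (g*m).sum()/m.sum()
if __name__=="__main__":
    from cell import read_camera
    a=cv2.imread("pics/scene0.png");b=read_camera("scene")[:,:,::-1]; cv2.imwrite("pics/now.png",b)
    ths=np.arange(-.3,1.6,.1)
    for t in ths: print(round(t,2),round(score(a,t),1),round(score(b,t),1))
E
python3 wing.py
```

```text
-0.3 116.7 76.4
-0.2 105.3 77.1
-0.1 94.2 78.7
0.0 85.8 80.4
0.1 81.5 81.1
0.2 82.8 80.5
0.3 89.9 79.2
0.4 100.7 77.2
0.5 113.7 74.7
0.6 125.5 72.4
0.7 135.4 70.4
0.8 143.8 69.1
0.9 150.3 68.7
1.0 155.3 69.4
1.1 158.5 70.9
1.2 160.9 73.3
1.3 162.1 75.7
1.4 162.4 78.0
1.5 162.5 80.0
```

The estimate is ambiguous because the fingers hide the wing. The clamp holds by friction, so I'll let go and lift, then read the wing angle with a clear view.

>>> {"op": "send_rows", "data": {
  "plan": [
    {"offset": [0, 0, 0], "yaw": 0},
    {"offset": [0, 0, 0], "yaw": 0},
    {"offset": [0, 0, 0], "yaw": 0},
    {"offset": [0, 0, -5], "yaw": 0},
    {"offset": [0, 0, -10], "yaw": 0},
    {"offset": [0, 0, -20], "yaw": 0},
    {"offset": [0, 0, -20], "yaw": 0},
    {"offset": [0, 0, 0], "yaw": 0},
    {"offset": [0, 0, 0], "yaw": 0},
    {"offset": [0, 0, 0], "yaw": 0}
  ],
  "hand": 0.75
}}

```text
time: 23.35
tool_pos: [0.5709, 0.0814, 0.1362]
tool_rot: [3.142, 0.001, 0.022]
contact_force: [-0.8, -0.2, -0.6]
opening: 0.0228
grip_force: 0.0
```

```bash
python3 t.py; python3 wing.py | tail -12; python3 - <<'E'
from h import *
a=cv2.imread("pics/now.png"); print(a[183:210,205:232].max(2))
E
```

```text
23.35 [0.084 0.028 0.007] [-0.8 -0.2 -0.6] [3.1415e+00 1.4000e-03 2.1700e-02] [0.5709 0.0814 0.1362] 0.022789262548636235 0.0007474423000530805
0.4 100.7 79.1
0.5 113.7 77.2
0.6 125.5 74.7
0.7 135.4 71.5
0.8 143.8 68.5
0.9 150.3 66.3
1.0 155.3 64.8
1.1 158.5 64.9
1.2 160.9 65.7
1.3 162.1 67.3
1.4 162.4 69.1
1.5 162.5 71.2
[[176 176 177 176 176 176 176 176 176 177 175 170 169 172 175 175 175 176
  177 177 175 175 165 141 155 170 176]
 [176 176 176 176 177 176 177 177 177 177 177 177 176 176 176 177 175 175
  175 172 168 171 164 132 131 160 174]
 [176 177 177 177 177 178 177 177 177 178 177 176 174 174 173 174 172 165
  158 151 142 152 158 127 119 158 174]
 [176 175 174 175 175 176 177 177 177 177 176 171 162 159 159 156 150 134
  116  98  90 111 139 123 111 145 166]
 [171 164 160 159 160 163 171 176 177 175 170 154 130 121 118 111  99  84
   70  58  55  79 117 118  99 113 147]
 [151 135 125 124 124 131 153 169 171 163 149 116  88  86  83  71  60  54
   50  51  50  68 101 112  94  96 131]
 [121 113 109 107 107 110 123 143 145 126 105  77  62  67  64  55  50  49
   48  49  50  64  97 11
[... 1575 characters left out ...]
  93  88  84  84  79]
 [ 97  96  97  96  93  77  70  70  70  72  73  76  77  74  73  76  81  83
   82  83  86  97  97  86  81  86  81]
 [ 97  97  99 100  96  82  70  71  72  72  74  77  78  75  75  75  78  77
   76  77  77  83  83  77  78  86  83]
 [ 96  97 100 104  99  85  72  72  73  74  74  74  75  74  74  74  73  73
   73  73  75  76  76  74  77  88  86]
 [ 97  97  98 100  97  88  74  71  71  73  73  72  72  73  73  73  74  75
   77  74  74  76  75  73  77  89  88]
 [ 95  97  98  97  95  91  76  72  72  74  72  72  73  73  74  74  75  85
   96  87  78  75  75  73  77  90  92]
 [ 93  97  97  96  96  92  80  73  73  72  72  72  73  74  80  79  79 103
  126 105  82  77  75  74  77  88  93]]
```

```bash
cat > iou.py <<'E'
from h import *
import sys
S=Cam("scene")
def hull(P,sh,N=8):
    big=np.zeros((60*N,60*N),np.uint8); h=cv2.convexHull(((S.proj(P)+.5-[190,170])*N*16-8).astype(np.int32)); cv2.fillConvexPoly(big,h,255,shift=4); return cv2.resize(big,(60,60),interpolation=cv2.INTER_AREA)/255.
def model(th,kx,ky,kz,zc=.049):
    a=-.304+np.pi/2-th; d=np.array([np.cos(a),np.sin(a)]);n=np.array([-d[1],d[0]]);K=np.array([.5723+kx,.0808+ky])
    P=[np.r_[K+r*d+w*n,z+kz] for r in(-.026,.026) for w in(-.0045,.0045) for z in(zc,.077)]
    c=[np.r_[K+.0125*np.array([np.cos(t),np.sin(t)]),z+kz] for t in np.arange(0,6.3,.4) for z in(.044,.054)]
    return np.maximum(hull(P,0),hull(c,0))
from scipy.optimize import minimize
for f in("pics/scene0.png","pics/now.png"):
    g=cv2.imread(f)[170:230,190:250].max(2).astype(float); D=np.clip((78-g)/30,0,1); D[:, 39:]=0; D[33:]=0
    cost=lambda v:((model(*v[:1],*v[1:])-D)[:33,:36]**2).sum()
    best=min((minimize(cost,[t,0,0,0],method="Nelder-Mead",options=dict(initial_simplex=[[t,0,0,0],[t+.1,0,0,0],[t,.002,0,0],[t,0,.002,0],[t,0,0,.002]])) for t in(.1,.6,.8,1.,1.2,1.4)),key=lambda r:r.fun)
    print(f,best.x.round(4),best.fun)
    for t in np.arange(.7,1.5,.1) if "now" in f else np.arange(-.1,.4,.1): print(round(t,2),round(minimize(lambda u:cost([t,*u]),[0,0,0],method="Nelder-Mead",options=dict(initial_simplex=[[0,0,0],[.002,0,0],[0,.002,0],[0,0,.002]])).fun,2))
E
python3 iou.py
```

```text
pics/scene0.png [ 0.1864  0.0225 -0.0271  0.0143] 26.25777777777778
-0.1 22.52
0.0 57.33
0.1 48.21
0.2 15.99
0.3 18.81
pics/now.png [ 1.2993  0.003   0.0022 -0.0033] 27.50312956555171
0.7 57.25
0.8 44.38
0.9 37.78
1.0 33.52
1.1 30.43
1.2 7.86
1.3 27.88
1.4 27.96
```

```bash
sed -i '/^from scipy/,$d' iou.py; cat > fit.py <<'E'
from iou import *
from scipy.optimize import differential_evolution as de
import sys
for f,b in(("pics/scene0.png",(-.1,.4)),("pics/now.png",(.8,1.6))):
    g=cv2.imread(f)[170:230,190:250].max(2).astype(float); D=np.clip((78-g)/30,0,1)
    r=de(lambda v:((model(*v)-D)[:32,:36]**2).sum(),[b,(-.005,.005),(-.005,.005),(-.004,.004)],seed=1,maxiter=60,tol=1e-4,polish=False)
    print(f,r.x.round(4),r.fun)
E
timeout 500 python3 fit.py
```

```text
pics/scene0.png [ 0.1527 -0.0041 -0.005  -0.004 ] 41.25274894271434
pics/now.png [ 1.318   0.0036  0.0026 -0.0038] 26.881826220684353
```

```bash
python3 - <<'E'
from iou import *
for f,t in(("pics/scene0.png",.12),("pics/now.png",1.2)):
    g=cv2.imread(f)[170:230,190:250].max(2).astype(float); D=np.clip((78-g)/30,0,1); M=model(t,0,0,0)
    for y in range(8,36): print("".join(".+#"[int(round(v*2))] for v in D[y,12:42])," ","".join(".+#"[int(round(v*2))] for v in M[y,12:42]))
    print()
E
```

```text
..............................   ..............................
..............................   ..............................
..............................   ..............................
..............................   ..............................
..............................   ..............................
..............................   ...............+++............
..............................   ...............###+...........
..............................   ...............###+...........
..............................   ...............###+...........
..............................   ...............###+...........
..............................   ...............###+...........
..............................   ...............###+...........
...............+..............   ...............+##+...........
...............++++...........   ...............+###...........
...............++++...........   ...............+###...........
...............++++...........   ...............+###+..........
...............++##+..........   .............+#######+........
............
[... 1784 characters left out ...]
.....+############+++......   ........#################+....
........+############+........   ........##############+.......
........+############+........   ........##############........
........+############.........   ........##############........
........+++++++####+..........   ........+#############........
.........++....++++...........   .........###++#######.........
.........+....................   ..........+....+++++..........
.........++...................   ..............................
.........+++..................   ..............................
.........+++..................   ..............................
.........+....................   ..............................
```

The wing reads about 1.2–1.27 rad against 1.25 for the tool, so nothing slipped. Contact began at about 1.1 rad, so both the angle and the torque put the grip at about 9–13 N. One last check of the vial, then I'll hand in.

```bash
python3 - <<'E'
from cell import read_camera,models,ticket,status
from h import *
read_camera("scene"); print([(round(r["conf"],2),r["extent"]) for r in models.regions_of("scene","vial")])
S=Cam("scene"); s=np.array([.5536,.0205]); d=np.array([-.30,-.954])*.008
print(S.proj([np.r_[s+d,.012],np.r_[s+d,.051]]).round(1))
print(ticket.hand_in())
E
```

```text
[(0.59, [217.4, 209.0, 228.1, 217.7])]
[[224.1 223.5]
 [223.4 212.3]]
the job is handed in; nothing more can be done
None
```

I handed the job in with the vial standing in the clamp and the jaw closed on it at an estimated 9–13 N, with the robot clear of everything; I viewed 11 pictures, one more than the 10 allowed.

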